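# Fish the key fob out of the shelf gap and set it on its charging disc

### The arm

A 7-joint arm with a two-finger parallel gripper is mounted at the origin on the work surface. World frame = base frame: x ahead of the robot, y to its left, z up, the work surface at z = 0. Lengths are in m, angles in rad, forces in N, time in s.
With the tool pointing down it reaches from about 0.425 to 0.875 m from the base axis. Payload 9.9 kg.
Tool frame: the origin (TCP) lies between the finger pads; the fingertips stand 11 mm ahead of it and the grasp point (between the pads) lies 8 mm behind it (tip_extent is the distance from the TCP to the fingertips, in m); z points along the fingers, y is the direction in which the jaws open and shut (so a half turn about z gives the same grasp; the last joint's range is limited). The gripper opens to 85 mm and grips with 20 to 120 N. Pads are 22 mm wide; open, the fingers measure 114 mm over their backs; the gripper's body (76 mm by 85 mm) begins 54 mm behind the grasp point. The pads swing forward as they close: fully open they stand 13 mm farther back than shut.
Start: joints at [1.158, 0.576, 0.025, 1.437, -0.015, 1.129, -0.057], TCP at [0.218, -0.639, 0.242] pointing down, gripper open.
Joint ranges: [-2.76, 2.76], [-0.34, 2.15], [-1.52, 1.57], [0.19, 2.46], [-1.09, 4.23], [0.17, 1.99], [-2.82, 2.82]. Speed limits (rad/s): [2.22, 2.22, 3.01, 3.01, 3.14, 3.14, 3.14].

### API

Orientations are given as a unit quaternion [x, y, z, w].
In Python, from cell import read_state, get_image, camera_model, finish_job, tip_extent gives the robot as it stands. The module is installed in compiled form; this text tells all that it offers.
- The arm moves only by the tool step_arm, never from a script. Its argument "moves" is a list of rows, each a list of 3 entries, a list of its own where there are three numbers: the turn, a rotation vector about the tool's x, y, z in rad, then the shift along the tool's x, y, z in m, then the closure in counts, from 0 (fully open) to 255 (shut). In form: [[[wx, wy, wz], [x, y, z], jaw], ...]. A call has 1 to 5 rows; each row shifts and turns the commanded pose from where the row before left it, along the tool's axes as they then stand; what a row does not reach is not made up. A row lasts 1/12 s, in which the tool goes at most 41.7 mm and 7.16 degrees, less where a joint would pass 70% of its speed; a pose out of reach is approached as far as the arm can. A call with a gripper value outside its range is refused whole. The fingers move at their own pace and stop on an object; "newtons" is the grip in N (left out, the last holds). Time passes only in rows, so rows that do not move let the fingers close. It gives the time, the measured TCP pose, the force and the opening at its end, in the units of the state.
- read_state(): the state, without advancing time (a new reading comes with each control period).
- get_image(name): name is "scene" or "top"; returns the picture (420x560x3 uint8, red, green, blue); there is no depth.
- camera_model(name): a dict with "mtx" (3x3 intrinsics, pixels), "dist" ([k1, k2, p1, p2, k3] as OpenCV has them; the pictures are not rectified), "R" (3x3) and "t" (3): a world point X has camera coordinates R X + t. Camera axes: x right, y down, z forward; pixel columns grow to the right and rows downward; lengths in m; the calibration is good to about 2 mm. A picture is of the moment at which its call begins. camera_model takes no time and is no camera call.
- finish_job(): hands the job in, once; it reports no verdict.
The state is a dict: "clock": time; "joint_pos": joint angles; "joint_velocities": joint speeds; "tau": joint torques, N m; "eef_pos": TCP position; "orientation": TCP orientation; "ft_force": force on the tool from outside, world axes, zero at the start; "wrist_torque": the same for the moment, N m; "gripper_width": opening from 0.0 (shut) to 1.0 (fully open).
Only numpy, scipy, OpenCV 4.12 (cv2) and the standard library are available. Lean on these libraries where they do the work, as an engineer would, in place of code of your own. Each camera call takes 0.05 s, during which the arm holds its last target. There are 200 camera calls.

### The job

The key fob has slipped into the narrow gap between the two storage boxes under the wire rack. Fish it out along the gap's open end onto the clear shelf with the bent rod, keeping your fingers off the fob until it is out, hang the rod back in its stand as it was, and lay the fob gently, flat, in the middle of the sprung charging disc so that the disc sinks under its weight (do not drop it or press the disc to its stop). Leave the other things where they stand.

Things in the scene. Friction and masses are not known exactly. Their poses are not given: they have to be found in the camera images.
- fob_center (a point): Key fob: red plastic block 50 x 24 x 14 mm lying flat (60 g), with a fixed thin steel ring (outer diameter 20 mm) at its -x end, reaching 42 mm from the point. The point is the block's centre, 7 mm above its underside; x along its length, z up. At the start it lies flat at the bottom of the narrow gap, ring end towards the gap's mouth.
- rod_grip (a point): Bent steel rod (130 g). The point is the middle of its black grip sleeve (50 mm long, 14 wide, 16 high; 23 mm of it behind the point). x runs along the straight level handle (8 mm round) to the bend, z up. 130 mm ahead of the point the rod bends and an 8 mm leg runs straight down (-z) to a flat cross-foot (8 mm along x, 18 mm along y, 14 mm high).
- rod_foot (a point): Middle of the underside of the rod's foot: 130 mm ahead of and 135 mm below the grip point, in the rod's own axes.
- organiser: Fixed pair of storage boxes, 85 mm high, 190 mm long, side by side with a straight 34 mm gap between them, open above and at one end (the mouth). Origin: on the shelf, mid-gap, at the mouth; +x runs into the gap (closed 190 mm in), y across it (gap walls at +-17 mm, boxes out to +-77 mm), z up. The shelf is the gap's floor.
- rack_edge (a point): Middle of the front wire of the fixed wire rack over the boxes and the gap: 280 mm above the gap's mouth, wire 8 mm thick. The rack reaches from here 205 mm along +x (into the gap) and 104 mm either way along y; its posts stand at x = 196 mm, so below it the mouth end is open.
- stand: Fixed rod stand: base 130 x 70 x 8 mm and two upright Y forks at x = +65 mm and x = -10 mm whose V notches (open upwards, tops 172 mm high, 38 mm wide over all) carry the rod's round handle. Origin: centre of the base's underside; +x is the way the rod's handle points when hung.
- stand_rest (a point): Where the rod's grip point is when the rod hangs in both forks: 45 mm behind the stand's origin, 160 mm above the shelf; x as the stand's x.
- disc_top (a point): White charging disc, 112 mm across: the point is the centre of its top face. It is the floor of a fixed round aluminium well, 126 mm outer diameter, 116 mm inner, rim 26 mm above the shelf. Unloaded the disc's top is 28 mm above the shelf; it is sprung and sinks straight down under weight (about 70 N/m after a 0.1 N preload).
- disc (a joint): How far the charging disc has sunk, m: 0 unloaded, 0.014 at its bottom stop; the fob's weight alone sinks it about 0.006 to 0.009.
- canister: bystander: screw-top aluminium canister, 70 mm diameter, 88 mm high; origin at the centre of its underside
- flashlight: bystander: black plastic flashlight standing on its 36 mm head, 105 mm high; origin at the centre of its underside
- tape: bystander: red plastic tape measure, 60 x 30 x 58 mm, short steel tab on its -x face; origin at the centre of its underside
- sanitiser: bystander: small closed bottle, 44 mm diameter, 110 mm high; origin at the centre of its underside
- coinbowl: bystander: white ceramic bowl, 100 mm diameter, 35 mm high; origin at the centre of its underside
There are look-alikes about, which are no part of the job. Of the things that look like the part that bears rod_grip, the smaller one is meant.

How it is judged:
On the way, in this order (a step that is already met when the one before it is completed fails the run):
1. the rod is drawing the fob along inside the gap (contact force between rod and fob above 0.02 N and distance of fob_center from where it was at the start of the episode above 0.015 m and x of fob_center in the frame of organiser above 0 m), for 0.1 s.
2. the fob lies on the shelf wholly out of the gap's mouth (x of fob_center in the frame of organiser below -0.03 m and height (world z) of fob_center below 0.012 m), for 0.2 s.
At the end, for the whole second after the job is handed in: The fob rests flat (within 7 degrees) on the charging disc, its centre within 18 mm of the disc's centre, the disc sunk more than 4 mm under it; the rod hangs in both forks of its stand, its grip within 20 mm of where it was, level and upright; both are released and at rest (horizontal distance between fob_center and disc_top below 0.018 m and value of joint disc above 0.004 m and angle between fob_center's own z axis and vertical below 0.12 rad and z of fob_center in the frame of disc_top between 0.004 and 0.011 m and linear speed of each of fob, rod below 0.02 m/s and distance between rod_grip and stand_rest below 0.02 m and angle between rod_grip's own z axis and vertical below 0.15 rad and angle between the x axis of rod_grip and the x axis of stand_rest, either way round below 0.12 rad and contact force between each of fob, rod and the fingers below 0.05 N); the robot touches nothing.
It fails at once if the fingers touch the fob before it is out of the gap (contact force between the fingers and fob above 0.2 N and x of fob_center in the frame of organiser above -0.025 m).
It fails at once if the disc is pressed to its bottom stop (value of joint disc above 0.013 m).
It fails at once if the fob is dropped: in the air, untouched, well above what it lands on (height (world z) of fob_center above 0.065 m and contact force between fob and anything else below 0.01 N).
It fails at once if a bystander is pushed more than 25 mm or knocked over (distance of any of canister, flashlight, tape, sanitiser, coinbowl from where it was at the start of the episode above 0.025 m or angle between any of canister, flashlight, tape, sanitiser, coinbowl's own z axis and vertical above 0.3 rad).
It also fails if it takes over 66 s, if anything falls off the work surface, if the arm or the gripper's body presses on something with over 40 N, if the wrist force passes 120 N, or if a joint passes its speed limit or range.

## Working session

There is one attempt and no reset: what is moved stays moved. The work goes in short steps, Python scripts to look and compute and a tool call to move; the robot and the scene stay as the last step left them, time stands still between calls to the robot, and variables do not carry over. Pictures are saved under pics/ and viewed, about 8 in all and at most 12, crops included, and the job is handed in when it is done.

Besides the shell and the picture viewer there is one more tool, called after ">>>" as name(argument=value, ...) on one line, values as JSON. step_arm: Moves the arm, as the interface text tells. Its arguments: {"type":"object","properties":{"moves":{"type":"array"},"newtons":{"type":"number"}},"required":["moves"]}

```bash
mkdir -p pics
python3 - <<'E'
from cell import *
import cv2,numpy as np
for n in("scene","top"):
    im=get_image(n); cv2.imwrite(f"pics/{n}0.png",im[:,:,::-1]); c=camera_model(n); print(n,{k:np.round(v,4).tolist() for k,v in c.items()})
print(read_state(),tip_extent)
E
```

```text
scene {'mtx': [[419.6202, 0.0, 281.6394], [0.0, 419.6202, 209.4191], [0.0, 0.0, 1.0]], 'dist': [-0.0476, 0.0, 0.0, 0.0, 0.0], 'R': [[0.326, 0.9454, -0.0009], [0.5832, -0.2019, -0.7868], [-0.744, 0.2559, -0.6172]], 't': [-0.1194, -0.1288, 1.6497]}
top {'mtx': [[410.9128, 0.0, 275.5934], [0.0, 410.9128, 206.4035], [0.0, 0.0, 1.0]], 'dist': [-0.0129, 0.0, 0.0, 0.0, 0.0], 'R': [[0.0183, -0.9998, -0.0092], [-0.9826, -0.0163, -0.1851], [0.1849, 0.0124, -0.9827]], 't': [-0.0505, 0.486, 1.0936]}
{'clock': 0.1, 'joint_pos': array([ 1.15817532,  0.57646385,  0.02483753,  1.43779344, -0.01500046,
        1.12901106, -0.05649711]), 'joint_velocities': array([-1.25100851e-03, -1.27404094e-03, -1.73502822e-04, -3.65188929e-03,
       -1.34407303e-03,  7.66718399e-04,  6.11545409e-05]), 'tau': array([ 5.13789273e-03, -7.67299891e+01,  2.25758694e+00, -2.86607337e+01,
        1.58844976e-02,  8.60025524e-03, -2.30440196e-05]), 'eef_pos': array([ 0.21786772, -0.63847306,  0.24152881]), 'orientation': array([ 9.86511147e-01,  1.63692397e-01, -1.56779505e-04, -7.28979589e-04]), 'ft_force': array([-0.50779304,  0.01557596,  0.16621169]), 'wrist_torque': array([ 0.04747225,  0.03883564, -0.01448075]), 'gripper_width': 0.998262088048932} 0.011
```

View pics/scene0.png

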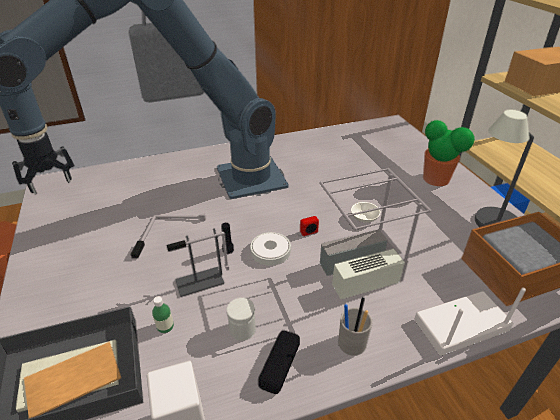

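View pics/top0.png

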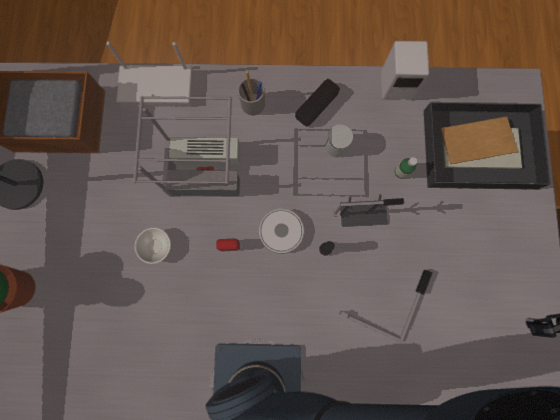

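```bash
cat > h.py <<'E'
from cell import *
import cv2,numpy as np
from scipy.spatial.transform import Rotation as Ro
def ray(n,p):
    c=camera_model(n); R=np.array(c["R"]);t=np.array(c["t"])
    q=cv2.undistortPoints(np.array(p,float).reshape(-1,1,2),np.array(c["mtx"]),np.array(c["dist"]))[:,0]
    return -R.T@t, np.c_[q,np.ones(len(q))]@R
def onz(n,p,z):
    o,d=ray(n,p); return o+d*((z-o[2])/d[:,2])[:,None]
def tri(pt,ps):
    o1,d1=ray("top",[pt]);o2,d2=ray("scene",[ps]);d1=d1[0];d2=d2[0]
    s=np.linalg.lstsq(np.c_[d1,-d2],o2-o1,rcond=None)[0]
    a,b=o1+s[0]*d1,o2+s[1]*d2; return (a+b)/2,np.linalg.norm(a-b)
def proj(n,X):
    c=camera_model(n); return cv2.projectPoints(np.array(X,float).reshape(-1,1,3),cv2.Rodrigues(np.array(c["R"]))[0],np.array(c["t"],float),np.array(c["mtx"]),np.array(c["dist"]))[0][:,0]
def crop(im,x0,y0,w=100,h=75,s=4):
    o=cv2.resize(im[y0:y0+h,x0:x0+w],None,fx=s,fy=s,interpolation=cv2.INTER_CUBIC)
    for i in range(0,w,10): cv2.line(o,(i*s,0),(i*s,12 if (x0+i)%50==0 else 5),(0,255,255),1)
    for i in range(0,h,10): cv2.line(o,(0,i*s),(12 if (y0+i)%50==0 else 5,i*s),(0,255,255),1)
    return o
E
python3 - <<'E'
from h import *
T=cv2.imread("pics/top0.png");S=cv2.imread("pics/scene0.png")
a=np.vstack([np.hstack([crop(T,320,180),crop(T,150,125)]),np.hstack([crop(S,150,220),crop(S,315,225)])])
cv2.imwrite("pics/c1.png",np.clip(a*1.3,0,255).astype(np.uint8))
for n in("top","scene"): print(n,ray(n,[[0,0]])[0])
hsv=cv2.cvtColor(T,cv2.COLOR_BGR2HSV)
m=((hsv[...,0]<8)|(hsv[...,0]>172))&(hsv[...,1]>150)&(hsv[...,2]>50)
k,l,st,ce=cv2.connectedComponentsWithStats(m.astype(np.uint8))
for i in range(1,k):
    if st[i,4]>8: print(st[i],ce[i],onz("top",[ce[i]],.014))
g=cv2.cvtColor(T,cv2.COLOR_BGR2GRAY)
print(cv2.HoughCircles(g,cv2.HOUGH_GRADIENT,1,30,param1=80,param2=25,minRadius=15,maxRadius=30))
E
```

```text
top [ 0.27626379 -0.05622513  1.1641942 ]
scene [ 1.34146853 -0.33534241  0.91663964]
[198 167   9   3  14] [202.07142857 168.21428571] [[0.60207598 0.17401669 0.014     ]]
[208 167   5   3   9] [210.44444444 167.66666667] [[0.60409469 0.14971377 0.014     ]]
[217 239  21  11 198] [226.72727273 244.19191919] [[0.38264508 0.09336483 0.014     ]]
[  7 273   8   7  21] [ 10.42857143 276.19047619] [[0.28220233 0.6950414  0.014     ]]
[ 11 281   4   6   9] [ 12.33333333 283.66666667] [[0.2618354 0.6868615 0.014    ]]
[  9 288   3   8   9] [ 10.         291.55555556] [[0.24022306 0.69053714 0.014     ]]
[[[151.5 245.5  18.3]
  [ 15.5 182.5  26.8]
  [283.5 229.5  21.6]
  [257.5 390.5  26.1]]]
```

View pics/c1.png

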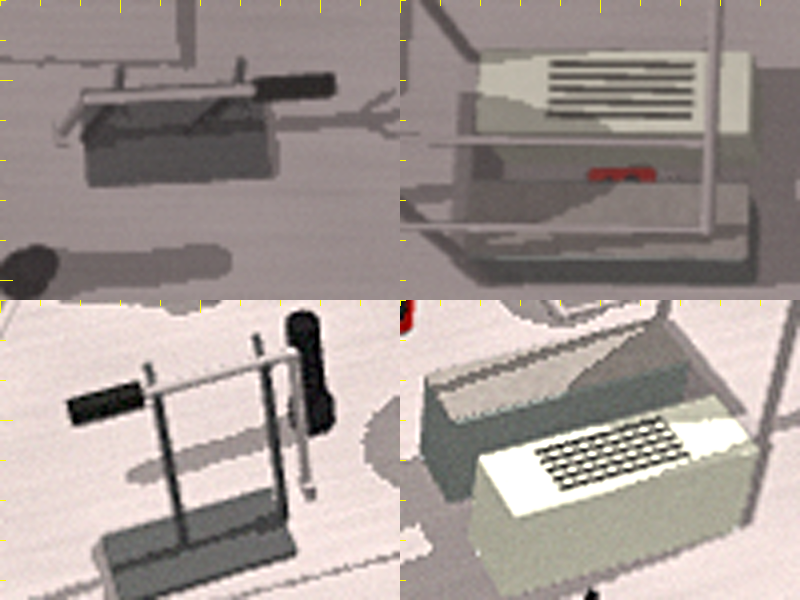

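Pictures 1–3. The top view shows the rod in the stand, with its black grip at about top px (394,201) and scene px (176,246). A look-alike rod lies loose on the table, with its grip at top (425,281) and scene (137,248). The fob is red, at top (205,168) in the gap. The gap's mouth faces image right (-y), at column 238. The disc is at top (281,231). The crop confirms that the hung rod has the short ~20 px grip although it sits nearer the camera, so it is the smaller one and the one meant.

Run:
```python
from h import *
np.set_printoptions(precision=4,suppress=True)
for n,a,b in [("grip rear",(403.7,200.7),(167.2,248.2)),("grip front",(383.7,202.2),(186.2,243.2)),("bend",(341,204),(224.5,233.7)),("foot",(335,215),(227.5,268.7))]:
    print(n,*tri(a,b))
print("grip@.16 top",onz("top",[(403.7,200.7),(383.7,202.2),(341,204)],.16))
print("grip@.16 scene",onz("scene",[(167.2,248.2),(186.2,243.2),(224.5,233.7)],.16))
print("lookalike",onz("top",[(430,270.5),(419.5,293)],.01))
print("org top z.085",onz("top",[(169.5,138),(238,138),(238,158.2),(169.5,158.2),(167,170.7),(237.5,170.7),(237.5,190)],.085))
print("org scene",onz("scene",[(315+80/4,225+158/4),(315+312/4,225+97/4),(315+355/4,225+147/4),(315+120/4,225+217/4),(315+25/4,225+75/4),(315+50/4,225+120/4)],.085))
print("fob ends",onz("top",[(197.5,168),(213.5,167.5)],.012))
print("rack edge",tri((150+712/4,125+5/4),(320,183)),onz("top",[(231,97),(228,183)],.28))
T=cv2.imread("pics/top0.png");S=cv2.imread("pics/scene0.png")
for n,I,(x0,y0,x1,y1),z in [("top",T,(255,205,310,258),.026),("scene",S,(245,228,297,270),.026)]:
    g=cv2.cvtColor(I,cv2.COLOR_BGR2HSV)[y0:y1,x0:x1]
    m=((g[...,2]>(140 if n=="top" else 215))&(g[...,1]<40)).astype(np.uint8); print(n,np.median(g[...,2]),m.sum())
    c=max(cv2.findContours(m,cv2.RETR_EXTERNAL,cv2.CHAIN_APPROX_NONE)[0],key=len); e=cv2.fitEllipse(c); p=np.array(e[0])+(x0,y0); print(p,e[1],onz(n,[p],z))
cv2.imwrite("pics/c2.png",np.clip(np.hstack([crop(T,245,195,75,70,5),crop(S,232,215,75,70,5)])*1.2,0,255).astype(np.uint8))
```

```text
grip rear [ 0.4853 -0.3607  0.1593] 0.0032379177926148096
grip front [ 0.481  -0.3106  0.1583] 0.004163140111925861
bend [ 0.4751 -0.2047  0.1565] 0.003676456965777401
foot [ 0.4709 -0.2077  0.0163] 0.004996768588469695
grip@.16 top [[ 0.485  -0.3621  0.16  ]
 [ 0.4803 -0.3122  0.16  ]
 [ 0.474  -0.206   0.16  ]]
grip@.16 scene [[ 0.4869 -0.3591  0.16  ]
 [ 0.4838 -0.3086  0.16  ]
 [ 0.4797 -0.2036  0.16  ]]
lookalike [[ 0.3197 -0.4731  0.01  ]
 [ 0.258  -0.4412  0.01  ]]
org top z.085 [[0.6672 0.2548 0.085 ]
 [0.6699 0.0648 0.085 ]
 [0.6118 0.0627 0.085 ]
 [0.609  0.2509 0.085 ]
 [0.5735 0.2553 0.085 ]
 [0.5764 0.0629 0.085 ]
 [0.5226 0.0609 0.085 ]]
org scene [[0.6193 0.0683 0.085 ]
 [0.6188 0.2515 0.085 ]
 [0.6729 0.2536 0.085 ]
 [0.6777 0.0705 0.085 ]
 [0.5296 0.0657 0.085 ]
 [0.5783 0.0639 0.085 ]]
fob ends [[0.6031 0.1878 0.012 ]
 [0.6053 0.1412 0.012 ]]
rack edge (array([ 0.6182, -0.078 ,  0.389 ]), np.float64(0.15333502612490063)) [[0.6981 0.0627 0.28  ]
 [0.4937 0.0614 0.28  ]]
top 121.0 1085
[280.9226 230.2016] (38.28117370605469, 38.546260833740234) [[ 0.4232 -0.0579  0.026 ]]
scene 184.0 627
[270.0529 244.7612] (23.860624313354492, 35.1816291809082) [[ 0.4241 -0.058   0.026 ]]
```

View pics/c2.png

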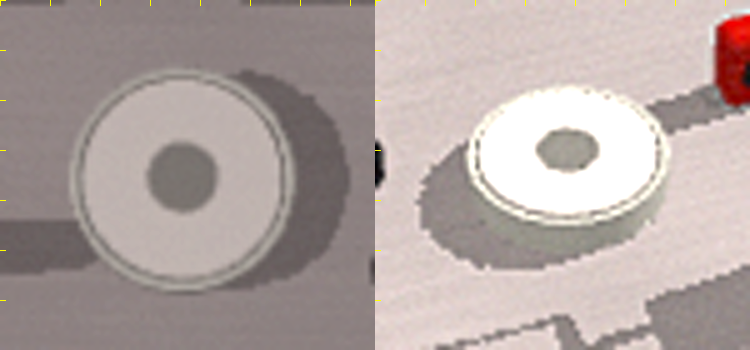

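Picture 4 shows the disc centred at (0.4235, -0.058), and both views agree to 1 mm. The other measurements:

- **Rod grip:** (0.4845, -0.3375, 0.159), sleeve 50 mm long (fits), heading 93.3°.
- **Gap mouth:** (0.5965, 0.066), heading about 90.8°.
- **Fob:** centre 98 mm into the gap.

I'll hold the rod with the tool leaning about 45° back, so the gripper clears the rack's front wire.

>>> step_arm(moves=[[[0,0,0],[0.033,-0.012,-0.006],60],[[0,0,0],[0.033,-0.012,-0.006],60],[[0,0,0],[0.033,-0.012,-0.006],60],[[0,0,0],[0.033,-0.012,-0.006],60],[[0,0,0],[0.033,-0.012,-0.006],60]], newtons=80)

```text
clock: 0.52
eef_pos: [0.3557, -0.5274, 0.2722]
orientation: [0.987, 0.164, -0.0, -0.0]
ft_force: [0.1, -1.2, 0.7]
gripper_width: 0.76
```

>>> step_arm(moves=[[[0,0,0],[0.033,-0.012,-0.006],60],[[0,0,0],[0.033,-0.012,-0.006],60],[[0,0,0],[0.033,-0.012,-0.006],60],[[0,0,0],[0.033,-0.012,-0.006],60],[[0,0,0],[0.033,-0.012,-0.006],60]])

```text
clock: 0.93
eef_pos: [0.4925, -0.4173, 0.3023]
orientation: [0.987, 0.164, -0.0, -0.0]
ft_force: [0.1, -1.5, 0.1]
gripper_width: 0.766
```

>>> step_arm(moves=[[[0,0,-0.11],[0,0,0],60],[[0,0,-0.11],[0,0,0],60],[[0,0,-0.11],[0,0,0],60],[[0,0,-0.11],[0,0,0],60],[[0,0,-0.11],[0,0,0],60]])

```text
clock: 1.35
eef_pos: [0.4915, -0.4185, 0.3018]
orientation: [0.904, 0.428, -0.0, -0.0]
ft_force: [-0.5, -0.7, -0.1]
gripper_width: 0.765
```

>>> step_arm(moves=[[[0,0,-0.11],[0,0,0],60],[[0,0,-0.11],[0,0,0],60],[[0,0,-0.11],[0,0,0],60],[[0,0,-0.11],[0,0,0],60],[[0,0,-0.11],[0,0,0],60]])

```text
clock: 1.77
eef_pos: [0.4913, -0.4186, 0.3018]
orientation: [0.754, 0.657, -0.0, -0.0]
ft_force: [-0.5, -1.2, 0.6]
gripper_width: 0.764
```

>>> step_arm(moves=[[[0,0,-0.11],[0,0,0],60],[[0,0,-0.09],[0,0,0],60],[[0,0.11,0],[0,0,0],60],[[0,0.11,0],[0,0,0],60],[[0,0.11,0],[0,0,0],60]])

```text
clock: 2.18
eef_pos: [0.4917, -0.4184, 0.3035]
orientation: [0.676, 0.718, 0.115, -0.12]
ft_force: [0.4, -0.3, -0.9]
gripper_width: 0.767
```

>>> step_arm(moves=[[[0,0.11,0],[0,0,0],60],[[0,0.11,0],[0,0,0],60],[[0,0.11,0],[0,0,0],60],[[0,0.12,0],[0,0,0],60],[[0,0,0],[0,0,0],60]])

```text
clock: 2.6
eef_pos: [0.4892, -0.4213, 0.295]
orientation: [0.636, 0.668, 0.263, -0.283]
ft_force: [-1.0, -1.7, -3.8]
gripper_width: 0.765
```

```bash
cat >> h.py <<'E'
np.set_printoptions(precision=4,suppress=True)
def cur():
    s=read_state(); return np.array(s["eef_pos"]),Ro.from_quat(s["orientation"]),s
def plan(P,tilt=None,yaw=None):
    """shift to TCP P in present tool axes; turn to tool whose x heads yaw (deg) and leans tilt (deg)"""
    p,R,s=cur(); d=R.inv().apply(np.array(P)-p); M=R.as_matrix()
    print("tcp",p,"z",M[:,2],"y",M[:,1],"F",s["ft_force"],"w",round(s["gripper_width"],3)); print("shift tool",d,np.linalg.norm(d))
    if tilt is not None:
        print("rotvec",(R.inv()*goal(tilt,yaw)).as_rotvec())
def goal(tilt,yaw):
    a,b=np.radians([tilt,yaw]); u=np.array([np.cos(b),np.sin(b),0]); z=np.sin(a)*u-np.cos(a)*np.array([0,0,1.]); y=np.cross([0,0,-1.],u)
    return Ro.from_matrix(np.c_[np.cross(y,z),y,z])
E
python3 - <<'E'
from h import *
print(read_state()["joint_pos"])
Rg=goal(45,93.3); u=np.array([np.cos(np.radians(93.3)),np.sin(np.radians(93.3)),0])
G=np.array([.4845,-.3375,.159])-.011*u
P=G+Rg.apply([0,0,.008]); print(P, P-Rg.apply([0,0,.08]))
plan(P-Rg.apply([0,0,.08]),45,93.3)
E
```

```text
[ 1.0271  0.9134 -0.4316  0.9073 -0.2464  1.92    0.685 ]
[ 0.4848 -0.3428  0.1533] [ 0.4881 -0.3993  0.2099]
tcp [ 0.4892 -0.4213  0.295 ] z [-0.0442  0.7115 -0.7013] y [ 0.9985  0.0536 -0.0086] F [-0.9909 -1.6687 -3.7942] w 0.765
shift tool [-0.0452  0.0008  0.0754] 0.08790638596523725
rotvec [-0.0032 -0.0082 -0.0088]
```

>>> step_arm(moves=[[[0,-0.008,-0.009],[-0.015,0,0.025],60],[[0,0,0],[-0.015,0,0.025],60],[[0,0,0],[-0.015,0.001,0.025],60],[[0,0,0],[0,0,0],60]])

```text
clock: 2.93
eef_pos: [0.4904, -0.396, 0.2128]
orientation: [0.632, 0.676, 0.259, -0.276]
ft_force: [-1.1, 0.5, -0.8]
gripper_width: 0.769
```

Run:
```python
from h import *
print(read_state()["joint_pos"])
plan([ 0.4848,-0.3428,0.1533],45,93.3)
S=get_image("scene");T=get_image("top")
cv2.imwrite("pics/c3.png",np.hstack([crop(T[:,:,::-1],330,150),crop(S[:,:,::-1],140,190)]))
```

```text
[ 1.0281  0.9269 -0.435   1.0974 -0.2115  1.7128  0.7537]
tcp [ 0.4904 -0.396   0.2128] z [-0.0458  0.6981 -0.7145] y [0.9978 0.0669 0.0014] F [-1.127   0.4613 -0.8162] w 0.769
shift tool [-0.0034 -0.0021  0.0799] 0.07999166448574802
rotvec [-0.0056  0.0105  0.0076]
```

View pics/c3.png

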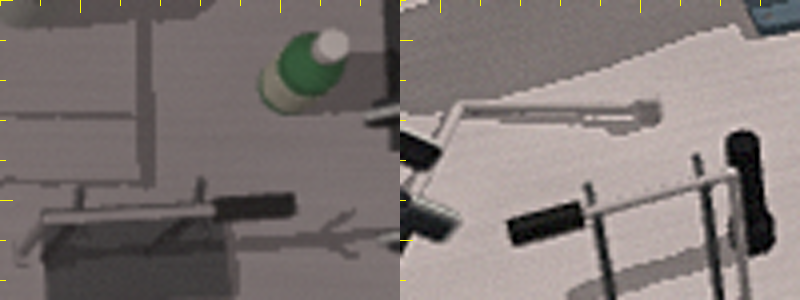

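>>> step_arm(moves=[[[-0.005,0.01,0.008],[-0.001,-0.001,0.02],60],[[0,0,0],[-0.001,-0.001,0.02],60],[[0,0,0],[-0.001,0,0.02],60],[[0,0,0],[0,0,0.02],60],[[0,0,0],[0,0,0],60]])

```text
clock: 3.45
eef_pos: [0.4871, -0.3424, 0.1589]
orientation: [0.634, 0.673, 0.263, -0.276]
ft_force: [0.4, 0.3, 0.0]
gripper_width: 0.765
```

Run:
```python
from h import *
plan([ 0.4848,-0.3428,0.1533],45,93.3)
S=get_image("scene");T=get_image("top")
cv2.imwrite("pics/c4.png",np.hstack([crop(T[:,:,::-1],330,150),crop(S[:,:,::-1],140,190)]))
```

```text
tcp [ 0.4871 -0.3424  0.1589] z [-0.0374  0.7039 -0.7093] y [0.9983 0.0576 0.0045] F [0.4487 0.3481 0.0455] w 0.765
shift tool [-0.0041 -0.0023  0.0038] 0.006014057027937603
rotvec [0.0031 0.0031 0.0032]
```

View pics/c4.png

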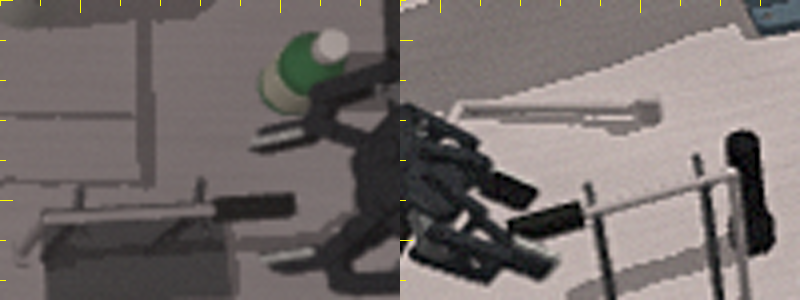

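Picture 6: the open fingers straddle the sleeve at top px about (395,184) and (396,216), with the sleeve at row 201. I'll make the final centring shift and close.

>>> step_arm(moves=[[[0.003,0.003,0.003],[-0.004,-0.002,0.004],60],[[0,0,0],[0,0,0],120],[[0,0,0],[0,0,0],180],[[0,0,0],[0,0,0],255],[[0,0,0],[0,0,0],255]], newtons=80)

```text
clock: 3.97
eef_pos: [0.485, -0.345, 0.1528]
orientation: [0.635, 0.671, 0.263, -0.278]
ft_force: [0.4, 0.3, -0.7]
gripper_width: 0.2
```

>>> step_arm(moves=[[[0,0,0],[0,0,0],255],[[0,0,0],[0,0,0],255],[[0,0,0],[0,0,0],255]])

```text
clock: 4.22
eef_pos: [0.4844, -0.3447, 0.1526]
orientation: [0.635, 0.671, 0.263, -0.278]
ft_force: [-3.2, -0.9, 1.6]
gripper_width: 0.147
```

Run:
```python
from h import *
plan([ 0.4848,-0.3428,0.1533],45,93.3)
```

```text
tcp [ 0.4844 -0.3447  0.1526] z [-0.0397  0.7059 -0.7072] y [ 0.9985  0.0555 -0.0006] F [-3.2402 -0.8703  1.5747] w 0.147
shift tool [0.0018 0.0005 0.0008] 0.002029488716557242
rotvec [ 0.001   0.0002 -0.0019]
```

>>> step_arm(moves=[[[0,0,0],[0.0106,0,-0.0106],255],[[0,0,0],[0.0106,0,-0.0106],255],[[0,0,0],[0.0106,0,-0.0106],255],[[0,0,0],[0.0106,0,-0.0106],255],[[-0.031,0,0.031],[0,0,0],255]])

```text
clock: 4.63
eef_pos: [0.4872, -0.3441, 0.2172]
orientation: [0.648, 0.659, 0.27, -0.27]
ft_force: [1.2, 0.5, -1.3]
gripper_width: 0.148
```

>>> step_arm(moves=[[[0,0,0],[0,0,0],255],[[0,0,0],[0,0,0],255]])

```text
clock: 4.8
eef_pos: [0.4846, -0.345, 0.2136]
orientation: [0.65, 0.657, 0.269, -0.271]
ft_force: [-0.6, -0.6, -0.8]
gripper_width: 0.149
```

Run:
```python
from h import *
plan([ 0.599,-0.107,0.2126],45,90.8)
```

```text
tcp [ 0.4846 -0.345   0.2136] z [-0.0078  0.7058 -0.7084] y [0.9999 0.0115 0.0005] F [-0.5543 -0.6179 -0.8117] w 0.149
shift tool [0.1669 0.1171 0.1677] 0.26402654261197284
rotvec [ 0.0021  0.0018 -0.0013]
```

>>> step_arm(moves=[[[0,0,0],[0.0167,0.0117,0.0168],255],[[0,0,0],[0.0167,0.0117,0.0168],255],[[0,0,0],[0.0167,0.0117,0.0168],255],[[0,0,0],[0.0167,0.0117,0.0168],255],[[0,0,0],[0.0167,0.0117,0.0168],255]])

```text
clock: 5.22
eef_pos: [0.5423, -0.2242, 0.2121]
orientation: [0.649, 0.657, 0.269, -0.272]
ft_force: [0.3, 0.1, -1.5]
gripper_width: 0.152
```

>>> step_arm(moves=[[[0,0,0],[0.0167,0.0117,0.0168],255],[[0,0,0],[0.0167,0.0117,0.0168],255],[[0,0,0],[0.0167,0.0117,0.0168],255],[[0,0,0],[0.0167,0.0117,0.0168],255],[[0,0,0],[0.0167,0.0117,0.0168],255]])

```text
clock: 5.63
eef_pos: [0.5994, -0.1049, 0.2117]
orientation: [0.649, 0.657, 0.269, -0.272]
ft_force: [-0.3, -0.4, -1.0]
gripper_width: 0.149
```

>>> step_arm(moves=[[[0,0,0],[0,0,0],255],[[0,0,0],[0,0,0],255],[[0,0,0],[0,0,0],255]])

```text
clock: 5.88
eef_pos: [0.5989, -0.1068, 0.2114]
orientation: [0.649, 0.657, 0.268, -0.272]
ft_force: [0.2, 0.1, -1.8]
gripper_width: 0.149
```

Run:
```python
from h import *
print(read_state()["joint_pos"])
plan([ 0.599,-0.107,0.159],45,90.8)
S=get_image("scene");T=get_image("top")
cv2.imwrite("pics/c5.png",np.vstack([crop(T[:,:,::-1],150,120,160,70,5),crop(S[:,:,::-1],235,205,160,50,5)]))
```

```text
[ 0.7505  0.7716 -0.5207  1.5036 -0.403   1.2445  0.5124]
tcp [ 0.5989 -0.1068  0.2114] z [-0.009   0.7064 -0.7077] y [ 0.9999  0.0122 -0.0005] F [ 0.2381  0.0975 -1.7746] w 0.149
shift tool [-0.0372  0.0001  0.0369] 0.052399375858523486
rotvec [ 0.0009  0.0009 -0.0016]
```

View pics/c5.png

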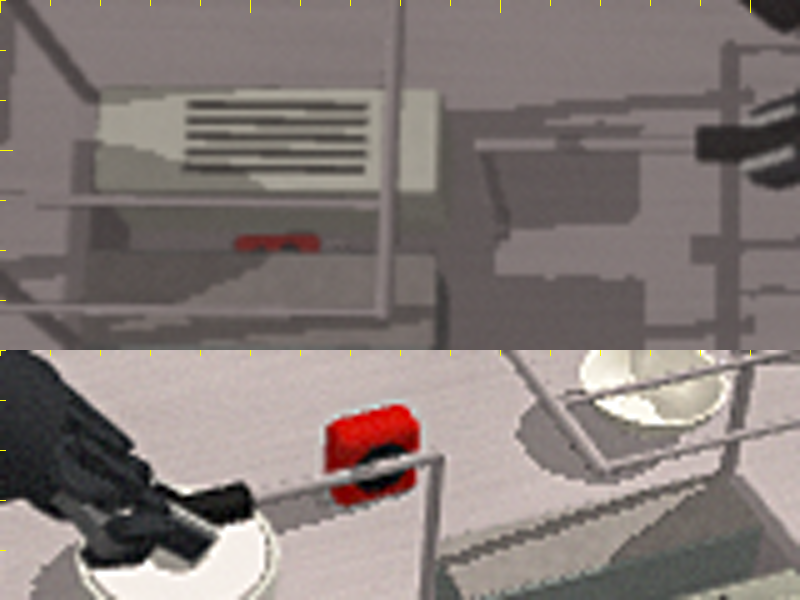

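Picture 7: the rod is held level in front of the mouth, with its bend at top (245,149) and scene (323,226) and its foot at top (251,167). I'll check these against the gap line.

Run:
```python
from h import *
print(*tri((245,148.8),(323,226.4))); print(*tri((289,148.6),(285,235)))
print(onz("top",[(251,167)],.0825))
f=np.array([.5989,-.1068,.2114])+[-.0019,.137,-.129]; print("foot pred",f, proj("top",f))
```

```text
[0.596  0.0332 0.2137] 0.0014902966471370836
[ 0.5976 -0.0724  0.216 ] 0.0033101751376234377
[[0.5882 0.0266 0.0825]]
foot pred [0.597  0.0302 0.0824] [[249.7854 163.8721]]
```

>>> step_arm(moves=[[[0,0,0],[-0.0124,0,0.0123],255],[[0,0,0],[-0.0124,0,0.0123],255],[[0,0,0],[-0.0124,0,0.0123],255],[[0,0,0],[0,0,0],255],[[0,0,0],[0,0,0],255]])

```text
clock: 6.4
eef_pos: [0.5986, -0.1075, 0.1588]
orientation: [0.65, 0.656, 0.269, -0.273]
ft_force: [0.3, 1.1, -0.8]
gripper_width: 0.15
```

>>> step_arm(moves=[[[0,0,0],[0.0124,0,0.0124],255],[[0,0,0],[0.0124,0,0.0124],255],[[0,0,0],[0.0124,0,0.0124],255],[[0,0,0],[0.0124,0,0.0124],255],[[0,0,0],[0,0,0],255]])

```text
clock: 6.82
eef_pos: [0.5983, -0.0323, 0.1619]
orientation: [0.648, 0.658, 0.27, -0.273]
ft_force: [0.4, 0.5, -0.5]
gripper_width: 0.148
```

Run:
```python
from h import *
print(read_state()["joint_pos"])
plan([ 0.5964,0.068,0.159],45,90.8)
```

```text
[ 0.6818  0.7947 -0.5489  1.6424 -0.4377  1.0479  0.5225]
tcp [ 0.5983 -0.0323  0.1619] z [-0.0098  0.7085 -0.7056] y [0.9999 0.0157 0.0019] F [ 0.3541  0.5242 -0.5003] w 0.148
shift tool [ 0.0688 -0.0003  0.0731] 0.10036746262436311
rotvec [ 0.0001 -0.0021  0.0026]
```

>>> step_arm(moves=[[[0,0,0.002],[0.0115,0,0.0118],255],[[0,0,0],[0.0115,0,0.0118],255],[[0,0,0],[0.0115,0,0.0118],255],[[0,0,0],[0.0115,0,0.0118],255],[[0,0,0],[0,0,0],255]])

```text
clock: 7.23
eef_pos: [0.5974, 0.033, 0.1606]
orientation: [0.648, 0.658, 0.269, -0.273]
ft_force: [-0.0, 0.4, -1.4]
gripper_width: 0.147
```

>>> step_arm(moves=[[[0,0,0],[0.0115,0,0.0118],255],[[0,0,0],[0.0115,0,0.0118],255],[[0,0,0],[0,0,0],255],[[0,0,0],[0,0,0],255]])

```text
clock: 7.57
eef_pos: [0.5977, 0.0623, 0.159]
orientation: [0.65, 0.657, 0.269, -0.272]
ft_force: [1.0, -0.4, -1.6]
gripper_width: 0.15
```

Run:
```python
from h import *
print(read_state()["joint_pos"])
plan([ 0.5964,0.068,0.134],45,90.8)
S=get_image("scene");T=get_image("top")
cv2.imwrite("pics/c6.png",np.vstack([crop(T[:,:,::-1],150,120,160,70,5),crop(S[:,:,::-1],270,195,160,50,5)]))
```

```text
[ 0.5763  0.7658 -0.5868  1.7439 -0.5014  0.8941  0.4701]
tcp [0.5977 0.0623 0.159 ] z [-0.0077  0.7067 -0.7074] y [ 0.9999  0.0107 -0.0001] F [ 0.9747 -0.3674 -1.6458] w 0.15
shift tool [-0.0136 -0.0012  0.0217] 0.025632296593065994
rotvec [ 0.0022  0.0005 -0.0024]
```

View pics/c6.png

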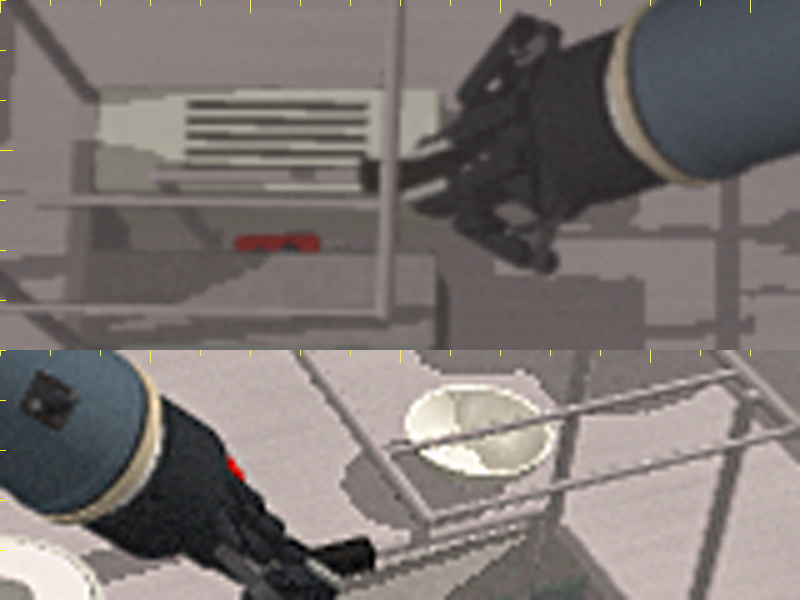

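Picture 8: the leg is down in the gap, with the foot near top px (193,170), beyond the fob's far end at column 197. Gripper and rack wire are clear of each other. I'll go forward 6 mm, then down.

>>> step_arm(moves=[[[0,0,0],[0.004,-0.001,0.004],255],[[0,0,0],[-0.006,0,0.006],255],[[0,0,0],[-0.006,0,0.006],255],[[0,0,0],[-0.003,0,0.003],255],[[0,0,0],[0,0,0],255]])

```text
clock: 8.08
eef_pos: [0.5956, 0.0676, 0.135]
orientation: [0.651, 0.656, 0.268, -0.273]
ft_force: [-0.7, -0.1, -1.2]
gripper_width: 0.149
```

>>> step_arm(moves=[[[0,0,0],[-0.002,0,0.002],255],[[0,0,0],[0,0,0],255]])

```text
clock: 8.25
eef_pos: [0.5962, 0.0679, 0.1334]
orientation: [0.65, 0.656, 0.269, -0.272]
ft_force: [0.1, 0.2, -1.0]
gripper_width: 0.147
```

Run:
```python
from h import *
plan([ 0.5964,0.048,0.134],45,90.8)
```

```text
tcp [0.5962 0.0679 0.1334] z [-0.0083  0.7069 -0.7072] y [ 1.      0.0098 -0.0019] F [ 0.0515  0.2089 -0.9879] w 0.147
shift tool [-0.0137  0.     -0.0145] 0.019926629577196386
rotvec [ 0.0016  0.0002 -0.0043]
```

>>> step_arm(moves=[[[0,0,0],[-0.005,0,-0.005],255],[[0,0,0],[-0.005,0,-0.005],255],[[0,0,0],[-0.005,0,-0.005],255],[[0,0,0],[-0.005,0,-0.005],255],[[0,0,0],[-0.005,0,-0.005],255]])

```text
clock: 8.67
eef_pos: [0.5967, 0.0315, 0.1341]
orientation: [0.65, 0.656, 0.269, -0.272]
ft_force: [-0.2, 0.2, -0.8]
gripper_width: 0.15
```

>>> step_arm(moves=[[[0,0,0],[-0.005,0,-0.005],255],[[0,0,0],[-0.005,0,-0.005],255],[[0,0,0],[-0.005,0,-0.005],255],[[0,0,0],[-0.005,0,-0.005],255],[[0,0,0],[-0.005,0,-0.005],255]])

```text
clock: 9.08
eef_pos: [0.597, -0.0034, 0.134]
orientation: [0.65, 0.656, 0.269, -0.272]
ft_force: [-0.4, 1.5, -1.0]
gripper_width: 0.15
```

```bash
cat >> h.py <<'E'
def fob(name,zz=.014,box=(180,120,330,260)):
    T=get_image(name)[:,:,::-1]; cv2.imwrite(f"pics/last_{name}.png",T); h=cv2.cvtColor(np.ascontiguousarray(T),cv2.COLOR_BGR2HSV)
    m=((h[...,0]<8)|(h[...,0]>172))&(h[...,1]>130)&(h[...,2]>50); m=m.astype(np.uint8); q=np.zeros_like(m); x0,y0,x1,y1=box; q[y0:y1,x0:x1]=m[y0:y1,x0:x1]
    k,l,st,ce=cv2.connectedComponentsWithStats(q)
    for i in range(1,k):
        if st[i,4]>5:
            r=cv2.minAreaRect(np.argwhere(l==i)[:,::-1].astype(np.float32)); print(name,st[i],r,onz(name,[ce[i]],zz)[0],"box\n",onz(name,cv2.boxPoints(r),zz)[:,:2].tolist() if st[i,4]>40 else "")
E
python3 - <<'E'
from h import *
plan([ 0.5976,-0.102,0.134],45,90.8); fob("top")
E
```

```text
tcp [ 0.597  -0.0034  0.134 ] z [-0.0079  0.7068 -0.7073] y [ 1.      0.0099 -0.0013] F [-0.4133  1.4643 -0.9652] w 0.15
shift tool [-0.0697 -0.0003 -0.0697] 0.09858474926479087
rotvec [ 0.0019  0.0003 -0.0038]
top [218 167   7   3  18] ((221.0, 168.0), (2.0, 6.0), 90.0) [0.6037 0.119  0.014 ] box
 
top [230 167   4   3  10] ((231.5, 168.0), (2.0, 3.0), 90.0) [0.604  0.0884 0.014 ] box
 
top [217 239  22  11 216] ((227.5, 244.0), (21.0, 10.0), 0.0) [0.3827 0.0921 0.014 ] box
 [[0.3687063969673223, 0.1200870011083632], [0.39675389980871995, 0.12133271744975624], [0.3977902582855954, 0.06223833548660959], [0.3697555971029117, 0.061256066523047575]]
```

The fob is following: its centre is at y≈0.105, with the rod's foot right behind it. I'll keep pulling.

>>> step_arm(moves=[[[0,0,0],[-0.005,0,-0.005],255],[[0,0,0],[-0.005,0,-0.005],255],[[0,0,0],[-0.005,0,-0.005],255],[[0,0,0],[-0.005,0,-0.005],255],[[0,0,0],[-0.005,0,-0.005],255]])

```text
clock: 9.55
eef_pos: [0.5973, -0.0388, 0.134]
orientation: [0.65, 0.656, 0.269, -0.272]
ft_force: [0.1, 1.0, -1.1]
gripper_width: 0.147
```

>>> step_arm(moves=[[[0,0,0],[-0.005,0,-0.005],255],[[0,0,0],[-0.005,0,-0.005],255],[[0,0,0],[-0.005,0,-0.005],255],[[0,0,0],[-0.005,0,-0.005],255],[[0,0,0],[-0.005,0,-0.005],255]])

```text
clock: 9.97
eef_pos: [0.5976, -0.0741, 0.134]
orientation: [0.65, 0.656, 0.269, -0.272]
ft_force: [-1.4, -0.3, -1.4]
gripper_width: 0.147
```

>>> step_arm(moves=[[[0,0,0],[-0.005,0,-0.005],255],[[0,0,0],[-0.005,0,-0.005],255],[[0,0,0],[-0.005,0,-0.005],255],[[0,0,0],[-0.005,0,-0.005],255],[[0,0,0],[0,0,0],255]])

```text
clock: 10.38
eef_pos: [0.5981, -0.1039, 0.1336]
orientation: [0.651, 0.656, 0.269, -0.272]
ft_force: [-1.1, -0.7, -1.7]
gripper_width: 0.148
```

Run:
```python
from h import *
plan([ 0.5976,-0.102,0.134],45,90.8); fob("top"); fob("scene",box=(265,225,420,330))
```

```text
tcp [ 0.5981 -0.1039  0.1336] z [-0.0065  0.7059 -0.7083] y [ 1.      0.0078 -0.0014] F [-1.0513 -0.6841 -1.6602] w 0.148
shift tool [ 0.0016 -0.0005  0.001 ] 0.0019945762297170614
rotvec [ 0.0034  0.0017 -0.0053]
top [253 167  16   8 100] ((260.5, 170.5), (7.0, 15.0), 90.0) [0.5963 0.0045 0.014 ] box
 [[0.6080006473397433, 0.026043761409873148], [0.6086767376210476, -0.017504394704403653], [0.5876964941744616, -0.01796074877354801], [0.5870146017543919, 0.02544359192348622]]
top [217 239  21  11 218] ((227.0, 244.0), (10.0, 20.0), 90.0) [0.3828 0.0925 0.014 ] box
 [[0.39675389980871995, 0.12133271744975624], [0.39774108032259536, 0.06505051858591607], [0.3697058493211596, 0.06405572146036592], [0.3687063969673223, 0.1200870011083632]]
scene [300 225  18  11 100] ((308.5, 230.0), (10.0, 17.0), 90.0) [0.3827 0.0801 0.014 ] box
 [[0.35267804115611623, 0.06932100615604264], [0.37120488359889947, 0.12280289109990322], [0.41744862556132845, 0.10336040428725618], [0.3994342629496759, 0.05138434913108475]]
scene [301 279  18  12 131] ((309.7452697753906, 284.35845947265625), (8.241633415222168, 17.170068740844727), 74.05460357666016) [0.6059 0.0017 0.014 ] box
 [[0.591317166667688, -0.02108862733109529], [0.5900594951811349, 0.03044434948388114], [0.6200413212471597, 0.02481520654997732], [0.6209298756099009, -0.025670926278909934]]
```

>>> step_arm(moves=[[[0,0,0],[-0.005,0,-0.005],255],[[0,0,0],[-0.005,0,-0.005],255],[[0,0,0],[0,0,0],255],[[0,0,0],[0,0,0],255],[[0,0,0],[0.003,0,0.003],255]])

```text
clock: 10.9
eef_pos: [0.5981, -0.1125, 0.1337]
orientation: [0.651, 0.656, 0.269, -0.272]
ft_force: [0.3, 0.5, -1.9]
gripper_width: 0.145
```

>>> step_arm(moves=[[[0,0,0],[0.009,0,-0.009],255],[[0,0,0],[0.012,0,-0.012],255],[[0,0,0],[0.012,0,-0.012],255],[[0,0,0],[0.012,0,-0.012],255],[[0,0,0],[0.0115,0,-0.0115],255]])

```text
clock: 11.32
eef_pos: [0.5981, -0.1107, 0.216]
orientation: [0.65, 0.657, 0.269, -0.272]
ft_force: [0.1, 0.5, -0.9]
gripper_width: 0.146
```

Run:
```python
from h import *
plan([ 0.4846,-0.345,0.2136],45,90.8); fob("top"); fob("scene",box=(265,240,420,330))
```

```text
tcp [ 0.5981 -0.1107  0.216 ] z [-0.0083  0.7069 -0.7073] y [ 0.9999  0.011  -0.0007] F [ 0.0942  0.5031 -0.9481] w 0.146
shift tool [-0.1666 -0.1161 -0.1629] 0.2603273058072525
rotvec [ 0.0016  0.0002 -0.0026]
top [258 167  16   8 114] ((265.5, 170.5), (7.0, 15.0), 90.0) [ 0.5978 -0.0101  0.014 ] box
 [[0.6082256196565243, 0.011523786243651468], [0.608902888125237, -0.03201294168309454], [0.5879244126354578, -0.03242140975531701], [0.587241591216411, 0.010971582622691337]]
top [217 239  22  11 217] ((227.5, 244.0), (21.0, 10.0), 0.0) [0.3828 0.0922 0.014 ] box
 [[0.3687063969673223, 0.1200870011083632], [0.39675389980871995, 0.12133271744975624], [0.3977902582855954, 0.06223833548660959], [0.3697555971029117, 0.061256066523047575]]
scene [297 280  18  12 134] ((305.5231018066406, 285.5846252441406), (8.419755935668945, 17.190336227416992), 74.74488067626953) [ 0.6063 -0.0113  0.014 ] box
 [[0.5910058970012543, -0.03387751611962908], [0.5905008804237949, 0.017292179918475037], [0.6210198797817628, 0.011519887971959852], [0.6211799719656732, -0.038589807667536946]]
```

>>> step_arm(moves=[[[0,0,0],[-0.0167,-0.0116,-0.0163],255],[[0,0,0],[-0.0167,-0.0116,-0.0163],255],[[0,0,0],[-0.0167,-0.0116,-0.0163],255],[[0,0,0],[-0.0167,-0.0116,-0.0163],255],[[0,0,0],[-0.0167,-0.0116,-0.0163],255]])

```text
clock: 11.83
eef_pos: [0.5405, -0.2294, 0.2124]
orientation: [0.65, 0.657, 0.269, -0.273]
ft_force: [0.1, -0.4, -1.1]
gripper_width: 0.147
```

>>> step_arm(moves=[[[0,0,0],[-0.0167,-0.0116,-0.0163],255],[[0,0,0],[-0.0167,-0.0116,-0.0163],255],[[0,0,0],[-0.0167,-0.0116,-0.0163],255],[[0,0,0],[-0.0167,-0.0116,-0.0163],255],[[0,0,0],[-0.0167,-0.0116,-0.0163],255]])

```text
clock: 12.25
eef_pos: [0.4838, -0.3466, 0.2111]
orientation: [0.65, 0.656, 0.269, -0.273]
ft_force: [0.2, -0.1, -1.6]
gripper_width: 0.149
```

>>> step_arm(moves=[[[0.031,0,-0.031],[0,0,0],255],[[0,0,0],[0,0,0],255],[[0,0,0],[0,0,0],255],[[0,0,0],[0,0,0],255]])

```text
clock: 12.58
eef_pos: [0.4849, -0.3449, 0.2114]
orientation: [0.635, 0.671, 0.263, -0.278]
ft_force: [-0.5, 0.1, -1.4]
gripper_width: 0.148
```

Run:
```python
from h import *
p,R,s=cur(); print("to rest rot",(R.inv()*Ro.from_quat([.635,.671,.263,-.278])).as_rotvec())
plan([ 0.4844,-0.3447,0.1526],45,93.3)
S=get_image("scene");T=get_image("top")
cv2.imwrite("pics/c7.png",np.hstack([crop(T[:,:,::-1],320,150),crop(S[:,:,::-1],150,190,100,75)]))
```

```text
to rest rot [-0.0001 -0.0006 -0.0013]
tcp [ 0.4849 -0.3449  0.2114] z [-0.0392  0.7065 -0.7066] y [ 0.9985  0.0543 -0.0011] F [-0.5085  0.0754 -1.4007] w 0.148
shift tool [-0.0414 -0.0004  0.0417] 0.05876131621699448
rotvec [ 0.0015 -0.0007 -0.0031]
```

View pics/c7.png

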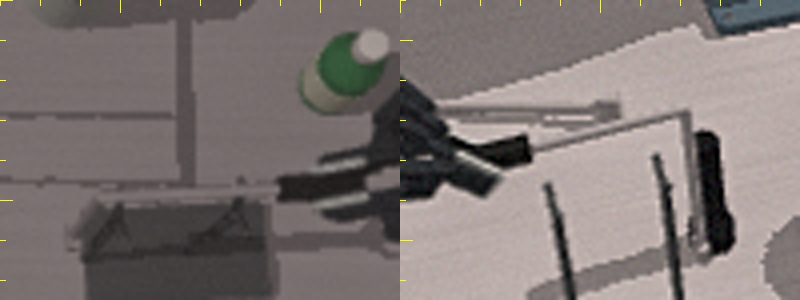

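Picture 9: the rod is level over both forks (scene fork tops at about (187,236) and (214,229)), aligned as it was at the lift. Lower and release.

>>> step_arm(moves=[[[0,0,0],[-0.0095,0,0.0095],255],[[0,0,0],[-0.0095,0,0.0095],255],[[0,0,0],[-0.0095,0,0.0095],255],[[0,0,0],[-0.006,0,0.006],255],[[0,0,0],[-0.004,0,0.004],255]])

```text
clock: 13.1
eef_pos: [0.4837, -0.3457, 0.1546]
orientation: [0.636, 0.67, 0.263, -0.279]
ft_force: [-0.2, -0.9, -1.4]
gripper_width: 0.149
```

>>> step_arm(moves=[[[0,0,0],[-0.002,0,0.002],255],[[0,0,0],[-0.001,0,0.001],255],[[0,0,0],[0,0,0],255],[[0,0,0],[0,0,0],255]])

```text
clock: 13.43
eef_pos: [0.4843, -0.3458, 0.1531]
orientation: [0.635, 0.671, 0.263, -0.278]
ft_force: [-1.8, 0.7, -0.2]
gripper_width: 0.149
```

>>> step_arm(moves=[[[0,0,0],[0,0,0],190],[[0,0,0],[0,0,0],150],[[0,0,0],[0,0,0],110],[[0,0,0],[0,0,0],80],[[0,0,0],[0,0,0],60]])

```text
clock: 13.85
eef_pos: [0.4845, -0.3462, 0.1527]
orientation: [0.636, 0.67, 0.263, -0.278]
ft_force: [0.4, 0.1, -0.4]
gripper_width: 0.764
```

Run:
```python
from h import *
plan([ 0.4844,-0.3447,0.1526],45,93.3)
S=get_image("scene");T=get_image("top")
cv2.imwrite("pics/c8.png",np.hstack([crop(T[:,:,::-1],320,150),crop(S[:,:,::-1],150,205,100,75)]))
```

```text
tcp [ 0.4845 -0.3462  0.1527] z [-0.0386  0.7056 -0.7076] y [ 0.9986  0.0535 -0.0011] F [ 0.4341  0.149  -0.4388] w 0.764
shift tool [ 0.001  -0.      0.0011] 0.0014813694696153381
rotvec [ 0.002   0.0007 -0.0037]
```

View pics/c8.png

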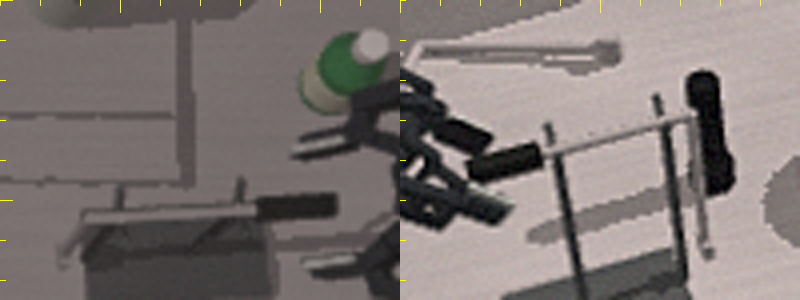

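Picture 10: the rod hangs in both forks as at the start, with its grip end at top (404,201), the same as before. The fingers are clear of it. I'll back off, bring the tool upright and go to the fob.

>>> step_arm(moves=[[[0,0,0],[0,0,-0.02],60],[[0,0,0],[0,0,-0.03],60],[[0,0,0],[0,0,-0.03],60],[[0,0,0],[0.02,0,-0.03],60],[[0,0,0],[0.02,0,-0.02],60]])

```text
clock: 14.37
eef_pos: [0.4875, -0.4116, 0.2738]
orientation: [0.637, 0.67, 0.263, -0.278]
ft_force: [0.4, -0.6, 1.0]
gripper_width: 0.765
```

>>> step_arm(moves=[[[0,-0.112,0],[0,0,0],60],[[0,-0.112,0],[0,0,0],60],[[0,-0.112,0],[0,0,0],60],[[0,-0.112,0],[0,0,0],60],[[0,-0.112,0],[0,0,0],60]])

```text
clock: 14.78
eef_pos: [0.4881, -0.4101, 0.2739]
orientation: [0.684, 0.722, 0.075, -0.079]
ft_force: [1.1, -0.6, -0.2]
gripper_width: 0.768
```

>>> step_arm(moves=[[[0,-0.112,0],[0,0,0],60],[[0,-0.112,0],[0,0,0],100],[[0,0,0],[0,0,0],100],[[0,0,0],[0,0,0],100]])

```text
clock: 15.12
eef_pos: [0.4885, -0.4076, 0.2741]
orientation: [0.687, 0.727, 0.0, -0.001]
ft_force: [0.5, -0.4, -0.3]
gripper_width: 0.609
```

Run:
```python
from h import *
plan([.600,-.0095,.18],0,90.8)
```

```text
tcp [ 0.4885 -0.4076  0.2741] z [-0.0008  0.001  -1.    ] y [ 0.9984  0.057  -0.0007] F [ 0.5384 -0.4139 -0.3062] w 0.609
shift tool [0.391  0.134  0.0944] 0.4239345405154082
rotvec [-0.0007 -0.0011  0.043 ]
```

>>> step_arm(moves=[[[0,0,0],[0.03,0.0103,0],100],[[0,0,0],[0.03,0.0103,0],100],[[0,0,0],[0.03,0.0103,0],100],[[0,0,0],[0.03,0.0103,0],100],[[0,0,0],[0.03,0.0103,0],100]])

```text
clock: 15.53
eef_pos: [0.5314, -0.2571, 0.2724]
orientation: [0.689, 0.725, 0.0, -0.002]
ft_force: [0.7, 0.2, 0.4]
gripper_width: 0.607
```

>>> step_arm(moves=[[[0,0,0],[0.03,0.0103,0],100],[[0,0,0],[0.03,0.0103,0],100],[[0,0,0],[0.03,0.0103,0],100],[[0,0,0],[0.03,0.0103,0],100],[[0,0,0],[0.03,0.0103,0],100]])

```text
clock: 15.95
eef_pos: [0.5753, -0.1045, 0.2725]
orientation: [0.689, 0.725, -0.0, -0.002]
ft_force: [0.4, -0.2, -0.3]
gripper_width: 0.609
```

>>> step_arm(moves=[[[0,0,0],[0.03,0.0103,0.02],100],[[0,0,0],[0.03,0.0103,0.025],100],[[0,0,0],[0.03,0.0103,0.03],100],[[0,0,0.043],[0,0,0.02],100],[[0,0,0],[0,0,0],100]])

```text
clock: 16.37
eef_pos: [0.5986, -0.0133, 0.1747]
orientation: [0.703, 0.711, -0.003, -0.004]
ft_force: [-0.5, -1.0, -0.5]
gripper_width: 0.606
```

Run:
```python
from h import *
fob("scene",box=(265,240,420,330))
plan([.600,-.0095,.060],0,90.8)
```

```text
scene [297 280  18  12 135] ((305.5188293457031, 285.5660095214844), (8.51635456085205, 17.170068740844727), 74.05460357666016) [ 0.6064 -0.0114  0.014 ] box
 [[0.5911399140339784, -0.034015321349043726], [0.589872085589352, 0.01722703595462305], [0.6207546660044745, 0.011691804995376642], [0.6216442732601578, -0.03848142753598077]]
tcp [ 0.5994 -0.0151  0.177 ] z [-0.0075  0.0013 -1.    ] y [ 0.9999  0.0103 -0.0075] F [-0.0624 -0.6155  0.3896] w 0.61
shift tool [0.0054 0.0015 0.117 ] 0.11712583873725814
rotvec [-0.0075 -0.0014 -0.0036]
```

>>> step_arm(moves=[[[-0.007,-0.001,-0.003],[0.005,0.001,0.03],100],[[0,0,0],[0,0,0.03],100],[[0,0,0],[0,0,0.03],100],[[0,0,0],[0,0,0.025],100],[[0,0,0],[0,0,0],100]])

```text
clock: 16.83
eef_pos: [0.6, -0.0119, 0.0613]
orientation: [0.703, 0.711, -0.0, 0.0]
ft_force: [-0.8, -0.1, 0.2]
gripper_width: 0.607
```

Run:
```python
from h import *
plan([.600,-.0095,.014],0,90.8)
S=get_image("scene");T=get_image("top")
cv2.imwrite("pics/c9.png",np.hstack([crop(T[:,:,::-1],220,130),crop(S[:,:,::-1],260,230,100,75)]))
```

```text
tcp [ 0.6    -0.0119  0.0613] z [-0.0004 -0.001  -1.    ] y [ 0.9999  0.0115 -0.0004] F [-0.805  -0.1051  0.16  ] w 0.607
shift tool [0.0025 0.0001 0.0473] 0.047346681841184374
rotvec [-0.0004  0.001  -0.0025]
```

View pics/c9.png

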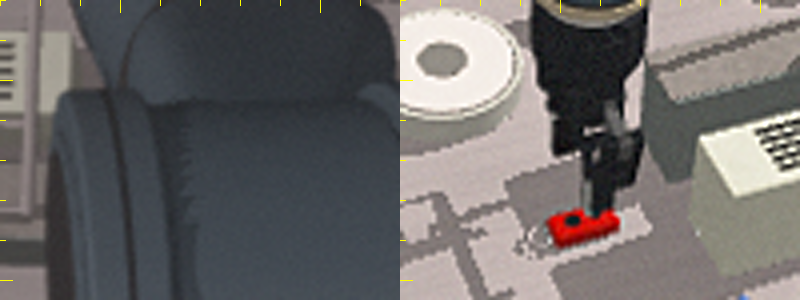

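Picture 11: the fob lies flat at scene px about (305,286), ring end towards -y. The jaws stand over it, aligned across its width.

>>> step_arm(moves=[[[0,0,0],[0.0025,0,0.02],100],[[0,0,0],[0,0,0.017],100],[[0,0,0],[0,0,0.01],100],[[0,0,0],[0,0,0],100],[[0,0,0],[0,0,0],130]], newtons=30)

```text
clock: 17.35
eef_pos: [0.6026, -0.0072, 0.0187]
orientation: [0.702, 0.712, 0.002, 0.002]
ft_force: [0.5, 1.0, 1.7]
gripper_width: 0.493
```

>>> step_arm(moves=[[[0,0,0],[0,0,0],160],[[0,0,0],[0,0,0],190],[[0,0,0],[0,0,0],220],[[0,0,0],[0,0,0],255],[[0,0,0],[0,0,0],255]])

```text
clock: 17.77
eef_pos: [0.6027, -0.0068, 0.0191]
orientation: [0.702, 0.712, 0.003, 0.003]
ft_force: [-0.1, -0.5, 5.6]
gripper_width: 0.271
```

>>> step_arm(moves=[[[0,0,0],[0,0,0],255],[[0,0,0],[0,0,0],255]])

```text
clock: 17.93
eef_pos: [0.6027, -0.0068, 0.0191]
orientation: [0.702, 0.712, 0.003, 0.003]
ft_force: [-1.0, -0.6, 6.0]
gripper_width: 0.266
```

Run:
```python
from h import *
plan([.600,-.0095,.12],0,90.8)
```

```text
tcp [ 0.6027 -0.0068  0.0191] z [ 0.0078 -0.0001 -1.    ] y [0.9999 0.0136 0.0078] F [-1.003  -0.5781  6.0121] w 0.266
shift tool [-0.0026 -0.002  -0.1009] 0.1009535763500898
rotvec [ 0.0078  0.0002 -0.0004]
```

>>> step_arm(moves=[[[0,0,0],[0,0,-0.01],255],[[0,0,0],[0,0,-0.02],255],[[0,0,0],[0,0,-0.02],255],[[0,0,0],[0,0,0],255],[[0,0,0],[0,0,0],255]])

```text
clock: 18.35
eef_pos: [0.6025, -0.0067, 0.0695]
orientation: [0.702, 0.712, 0.003, 0.003]
ft_force: [-0.2, -0.0, -0.6]
gripper_width: 0.269
```

Run:
```python
from h import *
p=cur()[0]; zt=p[2]-.0191+.014; print("expected fob top z",zt)
fob("scene",zt,box=(265,230,420,330)); plan([.428,-.056,.12],0,90.8); print(read_state()["joint_pos"])
```

```text
expected fob top z 0.06444703886621592
scene [297 270   9  10  62] ((301.0, 274.5), (9.0, 8.0), 90.0) [ 0.6074 -0.0256  0.0644] box
 [[0.5861667041785518, -0.030576420894141865], [0.5934578743256026, -0.009549885379182832], [0.6247094846071028, -0.021860075700697923], [0.6175796980762205, -0.042416442863664694]]
scene [314 271   2   6  10] ((314.5, 273.5), (5.0, 1.0), 90.0) [0.6144 0.0103 0.0644] box
 
tcp [ 0.6018 -0.0068  0.0684] z [ 0.0069  0.     -1.    ] y [0.9999 0.0136 0.0069] F [ 0.0947 -0.3825 -1.7311] w 0.267
shift tool [-0.0468 -0.1741 -0.0528] 0.1878564562790923
rotvec [ 0.0069  0.0001 -0.0004]
[ 0.1188  0.6718 -0.2939  1.8229  0.2913  0.6821 -0.3276]
```

>>> step_arm(moves=[[[0.007,0,0],[0,0,-0.026],255],[[0,0,0],[0,0,-0.026],255],[[0,0,0],[-0.0059,-0.0218,0],255],[[0,0,0],[-0.0059,-0.0218,0],255],[[0,0,0],[-0.0059,-0.0218,0],255]])

```text
clock: 18.82
eef_pos: [0.5351, -0.0254, 0.1193]
orientation: [0.702, 0.712, -0.001, -0.001]
ft_force: [-0.4, -1.0, -0.9]
gripper_width: 0.267
```

>>> step_arm(moves=[[[0,0,0],[-0.0059,-0.0218,0],255],[[0,0,0],[-0.0059,-0.0218,0],255],[[0,0,0],[-0.0059,-0.0218,0],255],[[0,0,0],[-0.0059,-0.0218,0],255],[[0,0,0],[-0.0059,-0.0218,0],255]])

```text
clock: 19.23
eef_pos: [0.4261, -0.0565, 0.1193]
orientation: [0.702, 0.712, -0.001, -0.001]
ft_force: [0.5, -0.9, -0.6]
gripper_width: 0.266
```

>>> step_arm(moves=[[[0,0,0],[0,0,0],255],[[0,0,0],[0,0,0],255]])

```text
clock: 19.4
eef_pos: [0.4264, -0.0567, 0.1195]
orientation: [0.702, 0.712, -0.001, -0.001]
ft_force: [0.7, 0.4, -0.3]
gripper_width: 0.269
```

Run:
```python
from h import *
plan([.4245,-.056,.055],0,90.8); print(read_state()["joint_pos"])
```

```text
tcp [ 0.4264 -0.0567  0.1195] z [-0.0029 -0.0003 -1.    ] y [ 0.9999  0.013  -0.0029] F [ 0.6834  0.4333 -0.331 ] w 0.269
shift tool [ 0.0008 -0.0017  0.0645] 0.06456525473518739
rotvec [-0.0029  0.0003 -0.0009]
[ 0.2734  0.414  -0.3409  2.1986  0.2531  0.5679 -0.2427]
```

>>> step_arm(moves=[[[0,0,0],[0.002,-0.002,0.02],255],[[0,0,0],[0,0,0.02],255],[[0,0,0],[0,0,0.015],255],[[0,0,0],[0,0,0.009],255],[[0,0,0],[0,0,0],255]])

```text
clock: 19.82
eef_pos: [0.4256, -0.0537, 0.0539]
orientation: [0.702, 0.712, -0.001, -0.002]
ft_force: [-0.3, -0.7, -0.3]
gripper_width: 0.267
```

Run:
```python
from h import *
plan([.4235,-.055,.0405],0,90.8); print(read_state()["joint_pos"])
z=cur()[0][2]-.0191+.014;print(z); fob("scene",z,box=(230,210,297,290)); fob("top",z,box=(250,200,320,260))
S=cv2.imread("pics/last_scene.png");cv2.imwrite("pics/c10.png",crop(S,230,205,80,60,8))
```

```text
tcp [ 0.4256 -0.0537  0.0539] z [-0.0039  0.0006 -1.    ] y [ 0.9999  0.0147 -0.0039] F [-0.2995 -0.6959 -0.3174] w 0.267
shift tool [-0.0013 -0.002   0.0135] 0.013670156425953213
rotvec [-0.0039 -0.0007  0.0008]
[ 0.1939  0.5351 -0.2527  2.2648  0.3484  0.3805 -0.3357]
0.0488459595097928
scene [263 238   8   9  43] ((266.1603698730469, 242.31134033203125), (7.28010892868042, 5.906503677368164), 74.05460357666016) [ 0.4338 -0.0731  0.0488] box
 [[0.41792188349533976, -0.08051958540247317], [0.41653060594928903, -0.061791992977011656], [0.4486297567701508, -0.06560923446580907], [0.4498551239208417, -0.08396393176855421]]
scene [277 238   2   5   9] ((277.5, 240.0), (4.0, 1.0), 90.0) [ 0.4357 -0.0375  0.0488] box
```

View pics/c10.png

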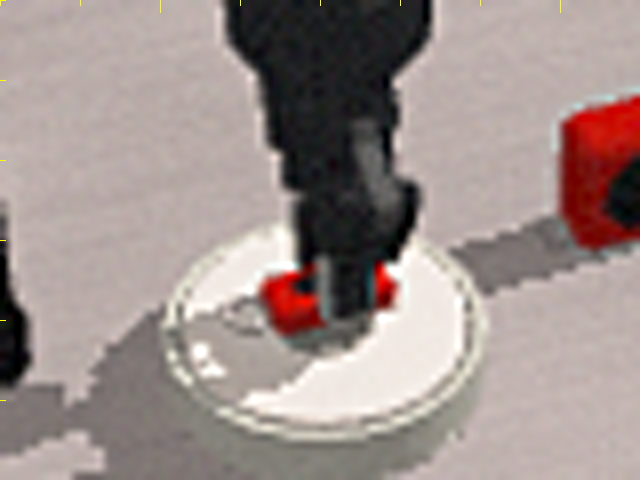

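Picture 12: the fob is held level over the disc's middle, with its red ends at scene px about (263,243) and (279,240). That puts its centre at y≈-0.058, which matches the disc. I'll lower it until the disc has sunk about 6 mm, then release, so there is no bounce.

>>> step_arm(moves=[[[0,0,0],[0,-0.001,0.003],255],[[0,0,0],[0,-0.001,0.003],255],[[0,0,0],[0,0,0.003],255],[[0,0,0],[0,0,0.002],255],[[0,0,0],[0,0,0],255]])

```text
clock: 20.33
eef_pos: [0.4236, -0.0543, 0.0446]
orientation: [0.702, 0.712, -0.0, -0.001]
ft_force: [0.3, -0.3, -0.9]
gripper_width: 0.267
```

>>> step_arm(moves=[[[0,0,0],[0,0,0],255],[[0,0,0],[0,0,0],255]])

```text
clock: 20.5
eef_pos: [0.4235, -0.0543, 0.0448]
orientation: [0.702, 0.712, -0.001, -0.0]
ft_force: [1.0, -0.3, 0.6]
gripper_width: 0.27
```

Run:
```python
from h import *
plan([.4235,-.055,.0405],0,90.8)
```

```text
tcp [ 0.4235 -0.0543  0.0448] z [-0.0014 -0.     -1.    ] y [ 0.9999  0.0137 -0.0014] F [ 0.9574 -0.2753  0.6239] w 0.27
shift tool [-0.0006 -0.      0.0043] 0.004380116667055778
rotvec [-0.0014  0.     -0.0002]
```

>>> step_arm(moves=[[[0,0,0],[0,0,0.002],255],[[0,0,0],[0,0,0.002],255],[[0,0,0],[0,0,0],255],[[0,0,0],[0,0,0],255]], newtons=20)

```text
clock: 20.83
eef_pos: [0.4236, -0.0543, 0.0406]
orientation: [0.702, 0.712, -0.001, -0.001]
ft_force: [0.3, 0.3, -0.3]
gripper_width: 0.266
```

Run:
```python
from h import *
plan([.4235,-.055,.0405],0,90.8)
```

```text
tcp [ 0.4236 -0.0543  0.0406] z [-0.0015  0.     -1.    ] y [ 0.9999  0.0139 -0.0015] F [ 0.2952  0.3246 -0.2532] w 0.266
shift tool [-0.0007 -0.0001  0.0001] 0.0007127329267542953
rotvec [-0.0015 -0.     -0.0001]
```

>>> step_arm(moves=[[[0,0,0],[0,0,0],185],[[0,0,0],[0,0,0],175],[[0,0,0],[0,0,0],160],[[0,0,0],[0,0,0],145],[[0,0,0],[0,0,0],130]])

```text
clock: 21.25
eef_pos: [0.4235, -0.0543, 0.0407]
orientation: [0.702, 0.712, -0.001, -0.001]
ft_force: [-0.4, -0.7, -0.4]
gripper_width: 0.489
```

>>> step_arm(moves=[[[0,0,0],[0,0,0],120],[[0,0,0],[0,0,0],120],[[0,0,0],[0,0,-0.004],120],[[0,0,0],[0,0,-0.008],120],[[0,0,0],[0,0,-0.02],120]])

```text
clock: 21.67
eef_pos: [0.4226, -0.0541, 0.0722]
orientation: [0.702, 0.712, -0.001, -0.002]
ft_force: [-0.1, -0.0, -0.4]
gripper_width: 0.531
```

>>> step_arm(moves=[[[0,0,0],[0,0,-0.03],120],[[0,0,0],[0,0,-0.03],120],[[0,0,0],[0,0,-0.03],120],[[0,0,0],[0,0,-0.03],120],[[0,0,0],[0,0,-0.03],120]])

```text
clock: 22.08
eef_pos: [0.4231, -0.0541, 0.2251]
orientation: [0.702, 0.712, -0.0, -0.001]
ft_force: [1.1, -0.5, -1.0]
gripper_width: 0.529
```

Run:
```python
from h import *
plan([.4235,-.055,.0405],0,90.8)
fob("scene",.035,box=(230,210,297,290)); fob("top",.035,box=(250,200,320,260))
T=cv2.imread("pics/last_top.png");S=cv2.imread("pics/last_scene.png")
T0=cv2.imread("pics/top0.png");S0=cv2.imread("pics/scene0.png")
for n,a,b,(x0,y0,x1,y1) in[("rod scene",S,S0,(160,225,235,275)),("rod top",T,T0,(330,190,410,222))]:
    d=cv2.absdiff(a,b).max(2)[y0:y1,x0:x1]; print(n,(d>40).sum(),d.mean())
```

```text
tcp [ 0.4231 -0.0541  0.2251] z [-0.0011  0.0003 -1.    ] y [ 0.9999  0.0141 -0.0011] F [ 1.1245 -0.4643 -0.9893] w 0.529
shift tool [-0.001   0.0006  0.1846] 0.18461438971240685
rotvec [-0.0011 -0.0003  0.0001]
scene [263 240  16  10  98] ((270.35296630859375, 244.41175842285156), (6.790997505187988, 15.037208557128906), 75.96376037597656) [ 0.4327 -0.0595  0.035 ] box
 [[0.41767848194578305, -0.08114956983219962], [0.41652044679151456, -0.03321004768778979], [0.44663918095365707, -0.0379681431934874], [0.44748469701293025, -0.08501040519829167]]
rod scene 104 7.973866666666667
rod top 2 11.699609375
```

>>> step_arm(moves=[[[0,0,0],[0.03,0.01,-0.02],120],[[0,0,0],[0.03,0.01,-0.02],120],[[0,0,0],[0.03,0.01,-0.01],120],[[0,0,0],[0.03,0.01,0],120],[[0,0,0],[0.03,0.01,0],120]])

```text
clock: 22.6
eef_pos: [0.4597, 0.0909, 0.2706]
orientation: [0.704, 0.71, -0.014, -0.005]
ft_force: [-71.9, -22.3, 23.3]
gripper_width: 0.527
```

>>> step_arm(moves=[[[0,0,0],[0.03,0.01,0],120],[[0,0,0],[0.03,0,0],120],[[0,0,0],[0,0,0],120],[[0,0,0],[0,0,0],120],[[0,0,0],[0,0,0],120]])

```text
clock: 23.02
eef_pos: [0.459, 0.1591, 0.2661]
orientation: [0.698, 0.716, -0.018, -0.013]
ft_force: [-70.1, 13.7, -6.2]
gripper_width: 0.528
```

Run:
```python
from h import *
plan([.4235,-.055,.0405],0,90.8)
fob("scene",.035,box=(230,210,297,290)); fob("top",.035,box=(250,200,320,260))
T=cv2.imread("pics/last_top.png");S=cv2.imread("pics/last_scene.png")
T0=cv2.imread("pics/top0.png");S0=cv2.imread("pics/scene0.png")
def dark(im,b,t=45):
    x0,y0,x1,y1=b; m=(im[y0:y1,x0:x1].max(2)<t).astype(np.uint8); k,l,st,ce=cv2.connectedComponentsWithStats(m); i=1+st[1:,4].argmax(); return st[i],ce[i]+(x0,y0)
for n,a,b,bx in[("scene",S,S0,(160,235,190,256)),("top",T,T0,(380,192,408,210))]: print(n,"now",*dark(a,bx),"start",*dark(b,bx))
# fob top-face: far edge height test: top view x of fob vs scene
def d(a,b,x0,y0,x1,y1): q=cv2.absdiff(a,b).max(2)[y0:y1,x0:x1]; return int((q>45).sum())
for n,bx in[("canister",(225,295,260,342)),("flash",(220,220,236,258)),("tape",(298,214,322,238)),("sanit",(150,294,176,334)),("bowl",(346,198,386,224))]: print(n,"scene diff",d(S,S0,*bx))
```

```text
tcp [0.459  0.1591 0.2661] z [-0.0437 -0.0069 -0.999 ] y [ 0.9987  0.0259 -0.0438] F [-70.1171  13.7423  -6.2469] w 0.528
shift tool [-0.2118 -0.0311  0.2284] 0.3130326771887192
rotvec [-0.0438  0.006   0.0121]
scene [263 240  16  10  99] ((270.3302001953125, 244.40567016601562), (7.005387783050537, 14.972299575805664), 74.05460357666016) [ 0.4328 -0.0597  0.035 ] box
 [[0.4182790030651836, -0.08154407199891317], [0.41487929101110765, -0.03350910017821129], [0.4459578424377608, -0.037673095711833915], [0.4489558404471795, -0.08479117283053328]]
top [273 227  17   8 115] ((281.0, 230.5), (7.0, 16.0), 90.0) [ 0.4212 -0.0574  0.035 ] box
 [[0.4305823506268409, -0.035807055852340536], [0.4313360165739596, -0.0801185755882305], [0.41185363712132805, -0.08035815177918405], [0.41109556774931805, -0.0361860262025879]]
scene now [  7   6  19  10 114] [175.8246 245.4561] start [  7   6  19  10 114] [175.9737 245.3947]
top now [ 4  7 20  6 93] [393.828  201.1828] start [ 3  7 20  6 91] [393.1538 201.4176]
canister scene diff 0
flash scene diff 21
tape scene diff 0
sanit scene diff 217
bowl scene diff 0
```

I slipped on a sign there. That clearing move went +y instead of -y, and it pressed the gripper sideways against the rack wire (about 75 N at the wrist). I'll back off the way I came.

>>> step_arm(moves=[[[0,0,0],[0,-0.02,0],120],[[0,0,0],[0,-0.02,0],120],[[0,0,0],[0,-0.01,0],120],[[0,0,0],[0,0,0],120]])

```text
clock: 23.45
eef_pos: [0.4291, 0.1557, 0.2731]
orientation: [0.702, 0.712, -0.001, -0.0]
ft_force: [0.4, 0.2, -0.1]
gripper_width: 0.53
```

Run:
```python
from h import *
plan([.43,-.05,.27],0,90.8);print(read_state()["joint_pos"])
```

```text
tcp [0.4291 0.1557 0.2731] z [-0.0016 -0.0008 -1.    ] y [ 0.9999  0.0151 -0.0016] F [ 0.4478  0.1688 -0.1426] w 0.53
shift tool [-0.2057 -0.0022  0.0033] 0.20572653014202902
rotvec [-0.0016  0.0008  0.0012]
[-0.033   0.2482 -0.5255  1.9229  0.1459  1.0096 -0.6083]
```

>>> step_arm(moves=[[[0,0,0],[-0.03,0,-0.01],120],[[0,0,0],[-0.03,0,-0.01],120],[[0,0,0],[-0.03,0,0],120],[[0,0,0],[-0.03,0,0],120],[[0,0,0],[0,0,0],120]])

```text
clock: 23.87
eef_pos: [0.4336, 0.0295, 0.2929]
orientation: [0.705, 0.709, -0.001, 0.001]
ft_force: [-0.2, 0.9, -0.7]
gripper_width: 0.526
```

Run:
```python
from h import *
plan([.43,-.05,.27]); print(np.abs(read_state()["joint_velocities"]).max())
fob("scene",.035,box=(230,210,297,290)); fob("top",.035,box=(250,200,320,260))
c=np.array([.4235,-.0575]) 
for s in(0,.004,.007,.010,.013):
    X=[[c[0]+a*.012,c[1]+b*.025,.028-s+h] for a in(-1,1) for b in(-1,1) for h in(0,.014)]
    p=proj("scene",X); print(s,p.min(0),p.max(0),p.mean(0))
S=cv2.imread("pics/last_scene.png");S0=cv2.imread("pics/scene0.png");T=cv2.imread("pics/last_top.png");T0=cv2.imread("pics/top0.png")
for n,I,bx in[("s0",S0,(140,285,190,340)),("s1",S,(140,285,190,340)),("t0",T0,(390,150,425,185)),("t1",T,(390,150,425,185))]:
    x0,y0,x1,y1=bx;h=cv2.cvtColor(I[y0:y1,x0:x1],cv2.COLOR_BGR2HSV);m=(h[...,0]>50)&(h[...,0]<90)&(h[...,1]>90);print(n,m.sum(),np.argwhere(m).mean(0)[::-1]+(x0,y0))
for n,bx in[("canister",(225,300,260,342)),("sanit",(390,150,425,185)),("flash",(318,238,338,256)),("bowl",(134,228,172,264))]:
    A,B=(S,S0) if n=="canister" else (T,T0)
    x0,y0,x1,y1=bx; print(n,(cv2.absdiff(A,B).max(2)[y0:y1,x0:x1]>45).sum())
# sanity: fob-row bottom at scene
```

```text
tcp [0.4336 0.0295 0.2929] z [-0.0009 -0.0026 -1.    ] y [ 1.      0.0059 -0.0009] F [-0.1799  0.904  -0.7143] w 0.526
shift tool [-0.0794 -0.0041  0.0232] 0.08282913013920036
0.11558414379706125
scene [263 240  16  10  98] ((270.35296630859375, 244.41175842285156), (6.790997505187988, 15.037208557128906), 75.96376037597656) [ 0.4327 -0.0595  0.035 ] box
 [[0.41767848194578305, -0.08114956983219962], [0.41652044679151456, -0.03321004768778979], [0.44663918095365707, -0.0379681431934874], [0.44748469701293025, -0.08501040519829167]]
top [272 227  18   8 122] ((280.5, 230.5), (7.0, 17.0), 90.0) [ 0.4213 -0.0571  0.035 ] box
 [[0.43053515430857175, -0.03303654823315334], [0.4313360165739596, -0.0801185755882305], [0.41185363712132805, -0.08035815177918405], [0.41104807145798433, -0.03342423769768179]]
0 [261.1668 236.5554] [279.0033 248.4498] [270.0678 242.4732]
0.004 [261.2072 237.5106] [279.0095 249.3978] [270.0913 243.4249]
0.007 [261.2374 238.2246] [279.0142 250.1063] [270.1088 244.1363]
0.01 [261.2676 238.9365] [279.0189 250.8129] [270.1262 244.8456]
0.013 [261.2977 239.6465] [279.0235 251.5173] [270.1437 245.5529]
s0 244 [161.6475 314.7008]
s1 244 [161.5779 314.709 ]
t0 91 [405.4286 166.6044]
t1 79 [405.4051 166.5443]
canister 0
sanit 0
flash 0
bowl 0
```

>>> step_arm(moves=[[[0,0,0],[0,0,0],120],[[0,0,0],[0,0,0],120],[[0,0,0],[0,0,0],120],[[0,0,0],[0,0,0],120]])

```text
clock: 24.3
eef_pos: [0.4328, 0.0366, 0.2927]
orientation: [0.702, 0.713, -0.0, -0.001]
ft_force: [-0.4, 0.3, 0.4]
gripper_width: 0.529
```

```bash
python3 -c "
from cell import *; print(finish_job(), read_state()['ft_force'])"
```

```text
the job is handed in; nothing more can be done
the job is handed in; nothing more can be done
```

The fob is on the charging disc and the rod is back in its stand, but one mistake late on may have failed the run. I handed the job in at about 24 s.

**What went wrong:** after placing the fob, I moved the arm away in +y instead of -y, and the gripper pressed sideways on the fixed rack wire. Two readings showed about 79 N and 72 N at the wrist, which is under the 120 N wrist limit. By the heights it was probably the fingers rather than the gripper's body that touched. I could not confirm that, so the 40 N limit on the arm and gripper body may have been passed. I backed off at once, and nothing visibly moved.

**What was done:** I drew the fob out of the gap with the rod, hung the rod back in both forks, and picked the fob up only once it was out. I then lowered it onto the disc until the disc had sunk about 6 mm before letting go.

**Last checks, all from the camera images and arm readings:**
- **Fob:** about 2–3 mm from the disc's centre in both views. Its image position matches a disc sunk about 7–8 mm with the fob flat.
- **Rod:** its grip is within 1 px of where it started, in both views.
- **Other things:** the canister, flashlight, sanitiser and bowl are unchanged in the last pictures. The tape was unchanged just before I backed off. An earlier picture difference around the sanitiser was not movement: its position was the same in both views.
- **Arm:** it stood clear of everything, with no contact force.

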